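# Warm an ink cartridge in the drop-door cabinet

### The arm

A 6-joint arm with a two-finger parallel gripper is mounted at the origin on the work surface. World frame = base frame: x ahead of the robot, y to its left, z up, the work surface at z = 0. Lengths are in m, angles in rad, forces in N, time in s.
With the tool pointing down it reaches from about 0.275 to 1 m from the base axis. Payload 8.4 kg.
Tool frame: the origin (TCP) lies at the centre of the arm's flange, where the gripper is bolted on; the fingertips stand 173 mm ahead of it and the grasp point (between the pads) lies 155 mm ahead of it (robot.tips_ahead is the distance from the TCP to the fingertips, in m); z points along the fingers, y is the line along which they close (so a half turn about z gives the same grasp; the last joint's range is limited). The gripper opens to 85 mm and grips with 20 to 120 N. Pads are 22 mm wide; open, the fingers measure 114 mm over their backs; the gripper's body (76 mm by 85 mm) begins 54 mm behind the grasp point. The pads swing forward as they close: fully open they stand 13 mm farther back than shut.
Start: joints at [1.262, 0.353, 1.633, -0, 1.155, -0.002], TCP at [0.189, 0.596, 0.405] pointing down, gripper open.
Joint ranges: [-2.63, 2.63], [-0.92, 2.1], [0.06, 2.66], [-1.3, 4.44], [0, 2.69], [-3.02, 3.02]. Speed limits (rad/s): [2.22, 2.22, 2.79, 3.14, 3.14, 3.14].

### API

Orientations are given as a unit quaternion [w, x, y, z].
In Python, from cell import robot gives the robot as it stands.
- The arm moves only by the shell command python3 -m jog 'ROWS'. ROWS is JSON, a list of rows, each a list of 7 numbers: the shift along the tool's x, y, z in cm, then the turn, a rotation vector about the tool's x, y, z in degrees, then the finger opening in cm, from 0 to 8.54. A call has 1 to 20 rows; each row is the pose to reach, as a shift and turn from the pose commanded when the call began, along the tool's axes at that moment; what a row does not reach only later rows make up. A row lasts 1/8 s, in which the tool goes at most 62.5 mm and 10.7 degrees, less where a joint would pass 70% of its speed; a pose out of reach is approached as far as the arm can. A call with a gripper value outside its range is refused whole. The fingers move at their own pace and stop on an object; the grip force is fixed at half the most. Time passes only in rows, so rows that repeat a pose let the fingers close. It gives the time, the measured TCP pose, the force, the opening and the grip force at its end, in the units of the state.
- robot.observe(): the state, without advancing time (a new reading comes with each control period).
- robot.capture(name): name is "side" or "top" or "wrist"; returns the picture (420x560x3 uint8, red, green, blue); there is no depth.
- robot.calibration(name): a dict with "K" (3x3 intrinsics, pixels), "R" (3x3) and "t" (3): a world point X has camera coordinates R X + t; the wrist camera has in their place "hand_eye" (4x4, takes a point from camera to tool coordinates, whose origin is the TCP and whose axes are the flange's). Camera axes: x right, y down, z forward; pixel columns grow to the right and rows downward; lengths in m; the calibration is good to about 2 mm. A picture is of the moment at which its call begins: read the wrist's pose just before it. calibration takes no time and is no camera call.
- robot.sign_off(): hands the job in; it is judged then, once.
The state is a dict: "clock": time; "q": joint angles; "dq": joint speeds; "tau": joint torques, N m; "position": TCP position; "eef_rot": TCP orientation; "force": force on the tool from outside, world axes, zero at the start; "torque": the same for the moment, N m; "finger_gap": finger opening in m; "grasp_force": force on a finger pad.
Only numpy, scipy, OpenCV 4.12 (cv2) and the standard library are available. Lean on these libraries where they do the work, as an engineer would, in place of code of your own. Each camera call takes 0.05 s, during which the arm holds its last target. There are 200 camera calls.

### The job

Put the blue ink cartridge in the warming cabinet: pull the cabinet's door all the way down, set the cartridge wholly inside on the chamber floor, keeping it upright, and push the door up until it is fully shut. Only then turn the dial on top so that its pointer stands at the green mark. Leave all the other things, including the can inside the cabinet, standing where they are.

Things in the scene. Friction and masses are not known exactly. Their poses are not given: they have to be found in the camera images.
- cabinet: White ink-cartridge warming cabinet, fixed, 220 mm deep (x), 340 mm wide (y), 190 mm high. Origin: centre of its underside; its front (x = -110 mm) faces the robot, +y is the robot's left. The chamber is its right part, behind the bottom-hinged door; the roof over it has a clear window. The part from y = 70 to 170 mm is solid and carries the dial on top
- chamber_floor (a point): Point on the chamber floor (cabinet frame 0, -50, 48 mm), axes as the cabinet. The chamber reaches from 110 mm before this point (open front, door plane) to 98 mm behind it, 108 mm to its right and 120 mm to its left; roof underside 132 mm above it. With the door down the front is open from floor to roof
- door_hinge (a point): Middle of the door's hinge line, at the lower front edge of the chamber (cabinet frame -110, -50, 50 mm). The hinge line runs along the cabinet's y
- door_bar (a point): Middle of the door's black grip bar: round, 16 mm thick, along the cabinet's y, 120 mm free between two stems, 170 mm from the hinge line, 40 mm beyond the panel's top edge (gap clear between the stems), 6 mm outside the hinge plane. Shut: 220 mm above the bench, 30 mm above the roof. Down: on the robot's side of the panel, 44 mm above the bench
- door (a joint): Door angle in rad: 0 shut (upright), 1.57 fully down: panel level towards the robot, inner face 50 mm above the bench, 2 mm above the chamber floor, so things slide from it into the chamber. It may start slightly ajar. Panel 236 mm wide, 130 mm high, 12 mm thick. Friction hinge (0.5 N m): stays where left; 3 to 6 N at the bar move it. No latch
- dial (a joint): Dial angle in rad, 0 to 3.6, growing clockwise seen from above; at 0 its white pointer line points at the cabinet's front (-x). The green mark is at 1.8 rad; black ticks every 0.4 rad. Stays where it is left, turned by about 0.04 N m
- dial_grip (a point): On the dial's vertical axis at the height to grip, 227 mm above the bench (cabinet frame -60, 120, 227 mm). The dial's grip is an upright fin 14 mm wide, 53 mm long (along the pointer) and 32 mm high, its top 13 mm above this point, on a round skirt of 28 mm radius
- blue_cartridge: Blue-and-black ink cartridge, a block 110 mm long (its x), 34 mm wide (y), 70 mm tall (z), about 0.2 to 0.4 kg, standing upright on its narrow long side. Origin: centre of its underside
- red_cartridge: Bystander: the same cartridge in red
- yellow_cartridge: Bystander: the same cartridge in yellow
- canister: Bystander: copper-coloured can, 48 mm across, 75 mm tall, standing inside the warming cabinet's chamber (in its rear half, left, right or middle). Origin: centre of its underside
- spray_bottle: Bystander: white bottle with red cap, 64 mm across, 150 mm tall, standing close beside the door's swing on the robot's right. Origin: centre of its underside
- squeeze_bottle: Bystander: slim green bottle, 44 mm across, 120 mm tall, standing close beside the door's swing on the robot's left. Origin: centre of its underside
- tape_roll: Bystander: orange roll, 100 mm across, 48 mm high, lying flat. Origin: centre of its underside
- mug: Bystander: blue mug, 80 mm across, 90 mm tall. Origin: centre of its underside
- spray_can: Bystander: grey and yellow can, 60 mm across, 170 mm tall. Origin: centre of its underside
Not all that is in view belongs to the job. There is more than one size of the blue_cartridge; the one meant has the size given above.

How it is judged:
By the outcome, as a careful person would: the job done as asked, in the order asked, and still so for the second after the job is handed in, with the robot touching nothing.
It also fails if it takes over 72 s, if anything falls off the work surface, if the arm or the gripper's body presses on something with over 40 N, if the wrist force passes 120 N, or if a joint passes its speed limit or range.

## Working session

There is one attempt and no reset: what is moved stays moved. The work goes in short steps, Python scripts to look and compute and a shell command to move; the robot and the scene stay as the last step left them, time stands still between calls to the robot, and variables do not carry over. Pictures are saved under pics/ and viewed, at most 14 in all, crops included, and the job is handed in when it is done.

```bash
ls; mkdir -p pics
python3 - <<'E'
from cell import robot
import cv2,numpy as np
np.set_printoptions(precision=4,suppress=True)
s=robot.observe();print(s)
for n in ["top","side"]:
    im=robot.capture(n);cv2.imwrite(f"pics/{n}0.png",im[:,:,::-1])
    c=robot.calibration(n);print(n,c, -np.array(c["R"]).T@np.array(c["t"]))
print(robot.calibration("wrist"))
E
```

```text
pics
{'clock': 0.0, 'q': array([ 1.2616,  0.3537,  1.6342,  0.    ,  1.1552, -0.0024]), 'dq': array([ 0.0002, -0.    , -0.0009, -0.0008, -0.0006, -0.0001]), 'tau': array([  0.0022, -60.5229, -34.2087,   0.0003,   0.0087,   0.0001]), 'position': array([0.1887, 0.5956, 0.4039]), 'eef_rot': array([-0.0001,  0.1528,  0.9883, -0.0007]), 'force': array([ 0.0188, -0.135 ,  0.2986]), 'torque': array([ 0.0266,  0.0183, -0.0308]), 'grasp_force': 0.0, 'finger_gap': 0.08525526726202091}
top {'K': array([[449.7153,   0.    , 276.3824],
       [  0.    , 449.7153, 211.6229],
       [  0.    ,   0.    ,   1.    ]]), 'R': array([[ 0.0065, -0.9999,  0.0148],
       [-0.9909, -0.0085, -0.134 ],
       [ 0.1341, -0.0138, -0.9909]]), 't': array([0.0321, 0.578 , 1.3404])} [0.3928 0.0556 1.4052]
side {'K': array([[463.0963,   0.    , 277.9162],
       [  0.    , 463.0963, 210.1258],
       [  0.    ,   0.    ,   1.    ]]), 'R': array([[ 0.6732, -0.7394, -0.0005],
       [-0.7026, -0.6395, -0.3121],
       [ 0.2305,  0.2104, -0.9501]]), 't': array([-0.3115,  0.4624,  1.2249])} [ 0.2523 -0.1923  1.3079]
{'K': array([[330.4496,   0.    , 283.86  ],
       [  0.    , 330.4496, 210.4967],
       [  0.    ,   0.    ,   1.    ]]), 'hand_eye': array([[ 0.0001, -0.9591, -0.2832,  0.0726],
       [ 1.    , -0.0002,  0.0011, -0.    ],
       [-0.0011, -0.2832,  0.9591,  0.031 ],
       [ 0.    ,  0.    ,  0.    ,  1.    ]])}
```

View pics/top0.png

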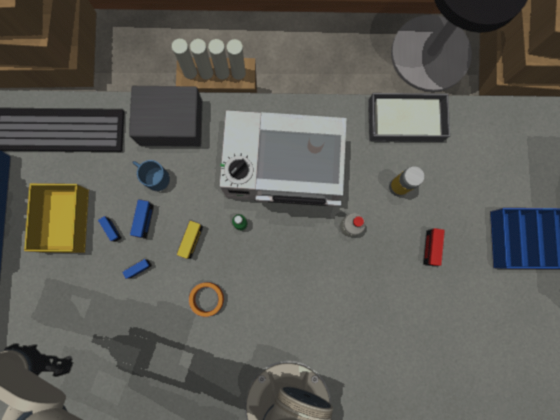

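View pics/side0.png

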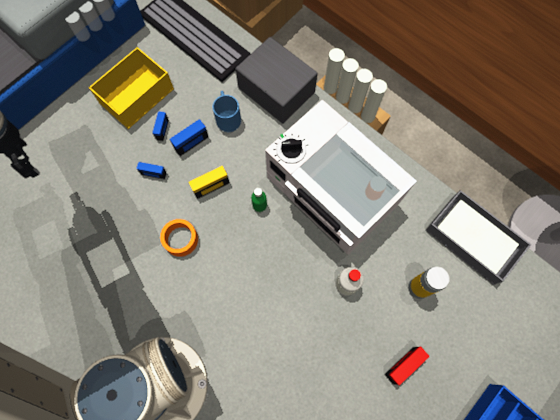

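The top view shows the cabinet at about (285,155), with the dial at (238,168) and the bar at (300,200). The big blue cartridge is at (142,219), with two smaller blue ones at (109,229) and (137,268). The green bottle is at (239,222), the spray bottle at (355,224) and the can at (316,145).

```bash
cat > h.py <<'E'
import cv2,numpy as np
from cell import robot
from scipy.spatial.transform import Rotation as Ro
np.set_printoptions(precision=4,suppress=True)
def cam(n,s=None):
    c=robot.calibration(n);K=np.array(c["K"])
    if n=="wrist":
        q=s["eef_rot"];T=np.eye(4);T[:3,:3]=Ro.from_quat([q[1],q[2],q[3],q[0]]).as_matrix();T[:3,3]=s["position"]
        T=T@np.array(c["hand_eye"]);return K,T[:3,:3],T[:3,3]
    R=np.array(c["R"]);return K,R.T,-R.T@np.array(c["t"])
def ray(C,uv,z):
    K,R,o=C;d=R@np.linalg.solve(K,[uv[0],uv[1],1.]);return o+d*(z-o[2])/d[2]
def proj(C,X):
    K,R,o=C;p=K@(R.T@(np.array(X)-o));return p[:2]/p[2]
def mask(im,lo,hi):
    return cv2.inRange(cv2.cvtColor(im,cv2.COLOR_RGB2HSV),np.array(lo),np.array(hi))
def blobs(m,amin=60):
    cs,_=cv2.findContours(m,cv2.RETR_EXTERNAL,cv2.CHAIN_APPROX_NONE)
    return sorted([c for c in cs if cv2.contourArea(c)>amin],key=cv2.contourArea,reverse=True)
def st():
    s=robot.observe();q=s["eef_rot"];R=Ro.from_quat([q[1],q[2],q[3],q[0]]).as_matrix();return s,R
E
python3 - <<'E'
from h import *
C=cam("top");im=cv2.imread("pics/top0.png")[:,:,::-1].copy()
cols={"blue":([105,120,40],[125,255,255]),"red":([0,170,60],[5,255,255]),"green":([50,100,20],[85,255,255]),"yellow":([20,120,60],[32,255,255]),"orange":([8,180,100],[18,255,255])}
for n,(a,b) in cols.items():
    for c in blobs(mask(im,a,b),40)[:8]:
        r=cv2.minAreaRect(c);B=np.array([ray(C,p,0.07) for p in cv2.boxPoints(r)])
        print(n,np.round(r[0]),cv2.contourArea(c),B.mean(0)[:2],"edges",np.linalg.norm(B[1]-B[0]),np.linalg.norm(B[2]-B[1]), "ang",np.degrees(np.arctan2(*(B[1]-B[0])[1::-1])))
cv2.imwrite("pics/crop1.png",cv2.resize(im[100:240,90:380,::-1],None,fx=2.75,fy=2.75,interpolation=cv2.INTER_CUBIC))
E
```

```text
blue [525. 238.] 3951.0 [ 0.5009 -0.709 ] edges 0.20741314298147878 0.1809320102217102 ang -89.50386196243016
blue [  4. 205.] 441.5 [0.5876 0.8476] edges 0.3288763761759566 0.023972966189427864 ang 5.041008543959196
blue [140. 218.] 403.0 [0.551  0.4438] edges 0.10843213912778167 0.037175456542146906 ang -9.67059418331369
blue [136. 269.] 205.5 [0.4006 0.4478] edges 0.07718045615878448 0.026906401649137924 ang -59.320668059294874
blue [109. 228.] 205.5 [0.5204 0.5339] edges 0.02936690517616905 0.07709684708949614 ang -57.43885110233462
red [436. 247.] 373.0 [ 0.4723 -0.4394] edges 0.10666125779055262 0.035203982182491406 ang -7.969881382570226
red [358. 221.] 52.0 [ 0.5472 -0.2078] edges 0.024064313856026528 0.02412982827674141 ang -89.52117603577707
green [240. 223.] 66.5 [0.5384 0.1454] edges 0.03818054681174243 0.03732675386126867 ang -57.13547112137482
yellow [ 56. 218.] 3934.0 [0.5509 0.691 ] edges 0.20803527358022283 0.18041006015858202 ang 1.09098419688381
yellow [189. 240.] 405.0 [0.4874 0.294 ] edges 0.10811227986464818 0.04285471297985754 ang -19.943697575924357
yellow [399. 186.] 140.5 [ 0.6541 -0.3329] edges 0.0415257420366601 0.05529389541337141 ang -56.034966657084865
orange [196. 302.] 41.0 [0.3066 0.2692] edges 0.030878954325564 0.07753930948909131 ang -75.68671024725393
```

View pics/crop1.png

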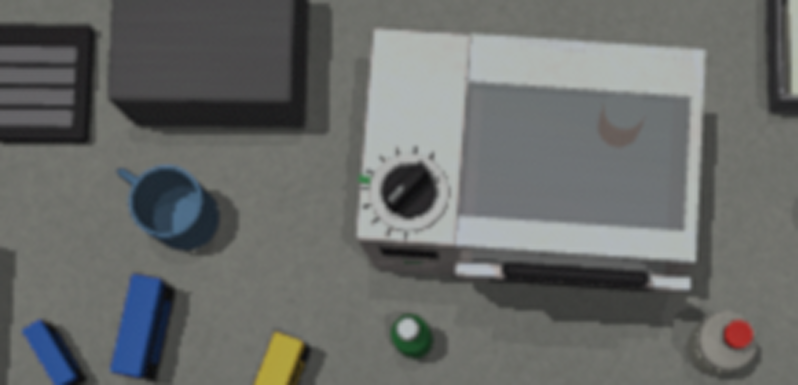

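The crop shows the cabinet roof corners and the dial pointer, which points front-left at roughly 0.9 rad. The can is in the rear right of the chamber at crop (620,125), and the door looks nearly shut.

Run:
```python
from h import *
C=cam("top");im=cv2.imread("pics/top0.png")[:,:,::-1].copy()
S=cam("side")
f=lambda p,z:ray(C,(p[0]/2.75+90,p[1]/2.75+100),z)
FL,BL,BR,FR=[f(p,.19) for p in [(358,238),(374,30),(705,49),(695,262)]]
print(FL,BL,BR,FR); print("sizes",np.linalg.norm(FL-BL),np.linalg.norm(BR-BL),np.linalg.norm(FR-BR),np.linalg.norm(FR-FL))
P=np.array([[-.11,.17],[.11,.17],[.11,-.17],[-.11,-.17]]);Q=np.array([FL,BL,BR,FR])[:,:2]
a=P-P.mean(0);b=Q-Q.mean(0);H=a.T@b;yaw=np.arctan2(H[0,1]-H[1,0],H[0,0]+H[1,1]);t=Q.mean(0)
R=np.array([[np.cos(yaw),-np.sin(yaw)],[np.sin(yaw),np.cos(yaw)]]);print("cab",t,"yaw deg",np.degrees(yaw),"resid",(Q-t-a@R.T))
w=lambda x,y:R@[x,y]+t
for n,x,y in [("hinge",-.11,-.05),("bar",-.116,-.05),("floor",0,-.05),("dial",-.06,.12)]:print(n,w(x,y))
print("bar seen mid z.22",f((576,275),.22),"ends",f((503,271),.22),f((648,279),.22))
print("dial fin z.24",f((409,188),.24),"tip",f((388,204),.24),"green z.19",f((363,181),.19))
print("spray top",f((739,333),.15),"squeeze top",f((407,328),.12),"can top z.123",f((620,118),.123))
print("can cab",R.T@(f((620,118),.123)[:2]-t))
# cartridge by triangulated height in side
c=blobs(mask(im,[105,120,60],[125,255,255]),40)
ims=cv2.imread("pics/side0.png")[:,:,::-1].copy()
for c in blobs(mask(ims,[105,120,40],[125,255,255]),60)[:6]:
    r=cv2.minAreaRect(c);B=np.array([ray(S,p,0.07) for p in cv2.boxPoints(r)])
    print(np.round(r[0]),cv2.contourArea(c),B.mean(0)[:2],np.linalg.norm(B[1]-B[0]),np.linalg.norm(B[2]-B[1]),np.degrees(np.arctan2(*(B[1]-B[0])[1::-1])))
```

```text
[0.6253 0.1932 0.19  ] [0.8413 0.1819 0.19  ] [ 0.8252 -0.1565  0.19  ] [ 0.6041 -0.1433  0.19  ]
sizes 0.2163006336749843 0.33881809963004794 0.22145834434571182 0.3371980633512129
cab [0.724  0.0188] yaw deg -3.1794150885010537 resid [[ 0.0017 -0.0015]
 [-0.0019 -0.0005]
 [ 0.0008  0.0005]
 [-0.0006  0.0015]]
hinge [ 0.6114 -0.025 ]
bar [ 0.6054 -0.0247]
floor [ 0.7212 -0.0311]
dial [0.6707 0.142 ]
bar seen mid z.22 [ 0.585  -0.0224  0.22  ] ends [0.5883 0.0485 0.22  ] [ 0.5817 -0.0924  0.22  ]
dial fin z.24 [0.6651 0.1397 0.24  ] tip [0.6492 0.1595 0.24  ] green z.19 [0.6835 0.1895 0.19  ]
spray top [ 0.5377 -0.1941  0.15  ] squeeze top [0.5436 0.1478 0.12  ] can top z.123 [ 0.7713 -0.076   0.123 ]
can cab [ 0.0525 -0.092 ]
[71. 60.] 5644.0 [0.4939 0.8998] 0.558485761967203 0.15389430825228162 1.3589922250481583
[504. 402.] 1561.5 [ 0.5601 -0.667 ] 0.19778278921842415 0.08161586046716286 -47.681139445753054
[190. 137.] 524.0 [0.5463 0.4305] 0.11085061768155031 0.062518042518445 -9.690761464935692
[150. 170.] 243.5 [0.3937 0.4405] 0.03651377942809687 0.07811714283368493 37.23269067968962
[161. 124.] 218.0 [0.5179 0.5259] 0.0800445900817977 0.0377342988488063 34.365311518709376
```

The cabinet fits to within 2 mm, and the door is ajar by about 0.12 rad. I'm moving above the bar.

```bash
python3 -m jog '[[-56.4,-46.9,-3,0,0,75.6,8.5],[-56.4,-46.9,-3,0,0,75.6,8.5],[-56.4,-46.9,-3,0,0,75.6,8.5],[-56.4,-46.9,-3,0,0,75.6,8.5],[-56.4,-46.9,-3,0,0,75.6,8.5],[-56.4,-46.9,-3,0,0,75.6,8.5],[-56.4,-46.9,-3,0,0,75.6,8.5],[-56.4,-46.9,-3,0,0,75.6,8.5],[-56.4,-46.9,-3,0,0,75.6,8.5],[-56.4,-46.9,-3,0,0,75.6,8.5],[-56.4,-46.9,-3,0,0,75.6,8.5],[-56.4,-46.9,-3,0,0,75.6,8.5],[-56.4,-46.9,-3,0,0,75.6,8.5],[-56.4,-46.9,-3,0,0,75.6,8.5],[-56.4,-46.9,-3,0,0,75.6,8.5]]'
python3 - <<'E'
from h import *
s,R=st();print(s["clock"],s["q"],s["position"]);print(R)
im=robot.capture("wrist");cv2.imwrite("pics/w1.png",im[:,:,::-1])
C=cam("wrist",s);print("bar pred mid,ends",[proj(C,p).round() for p in [(.585,-.022,.22),(.588,.048,.22),(.582,-.092,.22)]])
E
```

```text
clock: 1.98
position: [0.5842, -0.0205, 0.4345]
eef_rot: [-0.0, 0.726, 0.688, -0.0]
force: [0.6, 0.4, -0.3]
finger_gap: 0.0853
grasp_force: 0.0
1.975 [-0.0377  0.2633  1.6898  0.0002  1.1891  0.0164] [ 0.5842 -0.0205  0.4345]
[[ 0.0542  0.9985 -0.0007]
 [ 0.9985 -0.0542  0.0002]
 [ 0.0002 -0.0007 -1.    ]]
bar pred mid,ends [array([286., 242.]), array([285., 120.]), array([287., 342.])]
```

View pics/w1.png

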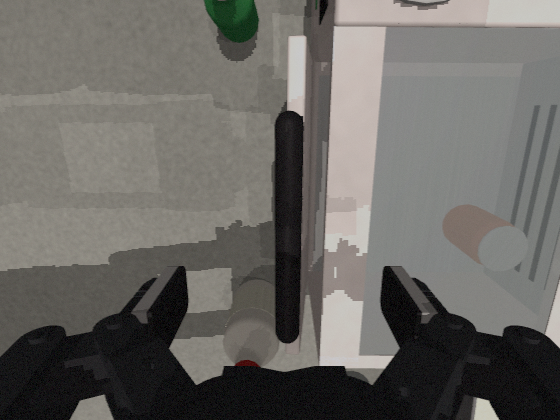

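The bar appears at column 288 against a predicted 286, so the position checks out. I'm descending, gripping, and working out the arc.

```bash
python3 -m jog '[[0,0.2,3,0,0,0,8.5],[0,0.2,6.1,0,0,0,8.5],[0,0.2,6.1,0,0,0,8.5],[0,0.2,6.1,0,0,0,0],[0,0.2,6.1,0,0,0,0],[0,0.2,6.1,0,0,0,0],[0,0.2,6.1,0,0,0,0],[0,0.2,6.1,0,0,0,0],[0,0.2,6.1,0,0,0,0]]'
python3 - <<'E'
import numpy as np
t0=.115
for t in list(np.arange(.2,1.58,.098))+[1.57,1.6]:
    print(round(t,2),round((170*np.sin(t)+6*np.cos(t)-25.5)/-10,1),round((168.2-170*np.cos(t)+6*np.sin(t))/10,1))
E
```

```text
clock: 3.15
position: [0.5869, -0.0217, 0.3745]
eef_rot: [0.0, 0.727, 0.687, 0.0]
force: [-2.6, 0.6, 6.2]
finger_gap: 0.0136
grasp_force: 58.4
0.2 -1.4 0.3
0.3 -3.0 0.7
0.4 -4.6 1.4
0.49 -6.0 2.1
0.59 -7.4 3.0
0.69 -8.7 4.1
0.79 -9.9 5.3
0.89 -11.0 6.5
0.98 -11.9 7.9
1.08 -12.7 9.4
1.18 -13.4 10.9
1.28 -13.9 12.5
1.38 -14.2 14.1
1.47 -14.4 15.8
1.57 -14.4 17.4
1.57 -14.5 17.4
1.6 -14.4 17.9
```

```bash
python3 -m jog '[[0,-1.4,0.3,0,0,0,0],[0,-3,0.7,0,0,0,0],[0,-4.6,1.4,0,0,0,0],[0,-6,2.1,0,0,0,0],[0,-7.4,3,0,0,0,0],[0,-8.7,4.1,0,0,0,0],[0,-8.7,4.1,0,0,0,0]]'
python3 - <<'E'
from h import *
s,R=st();im=robot.capture("side");cv2.imwrite("pics/s1.png",cv2.resize(im[90:300,200:480,::-1],None,fx=2,fy=2))
E
```

```text
clock: 4.03
position: [0.4982, -0.0167, 0.3316]
eef_rot: [-0.001, 0.726, 0.687, -0.001]
force: [-4.1, 2.0, -0.1]
finger_gap: 0.014
grasp_force: 60.5
```

View pics/s1.png

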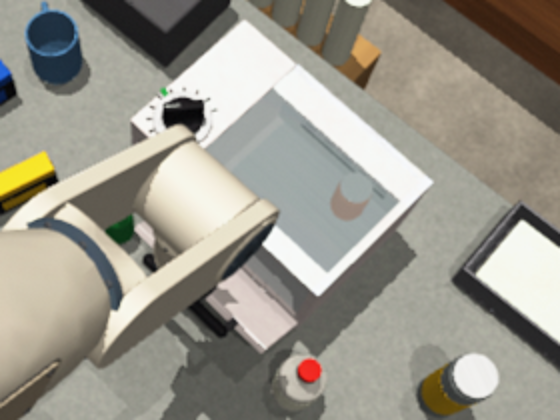

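The side view shows the door following the gripper and half open, with both bottles untouched. I'm continuing the arc down.

```bash
python3 -m jog '[[0,-1.2,1.2,0,0,0,0],[0,-2.3,2.4,0,0,0,0],[0,-3.2,3.8,0,0,0,0],[0,-4,5.3,0,0,0,0],[0,-4.7,6.8,0,0,0,0],[0,-5.2,8.4,0,0,0,0],[0,-5.5,10,0,0,0,0],[0,-5.7,11.7,0,0,0,0],[0,-5.7,13.3,0,0,0,0],[0,-5.7,13.8,0,0,0,0],[0,-5.7,13.8,0,0,0,0]]'
```

```text
clock: 5.45
position: [0.4428, -0.0135, 0.194]
eef_rot: [-0.001, 0.727, 0.687, -0.001]
force: [-2.3, 5.7, -2.3]
finger_gap: 0.0138
grasp_force: 70.7
```

```bash
python3 -m jog '[[0,0,0,0,0,0,3],[0,0,0,0,0,0,3],[0,0,-4,0,0,0,3],[0,0,-10,0,0,0,3],[0,0,-16,0,0,0,8.5],[0,0,-20,0,-10,0,8.5],[0,0,-22,0,-20,0,8.5],[0,0,-22,-10,-25,0,8.5],[0,0,-22,-20,-25,0,8.5],[0,0,-22,-20,-25,0,8.5]]'
python3 - <<'E'
from h import *
s,R=st();print(s["q"],s["position"]);print(R)
im=robot.capture("side");cv2.imwrite("pics/s2.png",im[90:300,150:480,::-1])
im=im.copy();S=cam("side")
print([proj(S,p).round() for p in [(.441,-.015,.044),(.445,.06,.044),(.4375,-.09,.044)]])
E
```

```text
clock: 6.7
position: [0.4421, -0.0137, 0.4147]
eef_rot: [0.273, 0.698, 0.661, -0.038]
force: [-0.6, -0.7, 0.1]
finger_gap: 0.0851
grasp_force: 0.0
[ 0.1474  0.0004  2.1091 -0.6631  0.874   0.5967] [ 0.4421 -0.0137  0.4147]
[[ 0.1234  0.9435  0.3075]
 [ 0.9018  0.0228 -0.4316]
 [-0.4142  0.3306 -0.848 ]]
[array([277., 264.]), array([258., 245.]), array([296., 283.])]
```

View pics/s2.png

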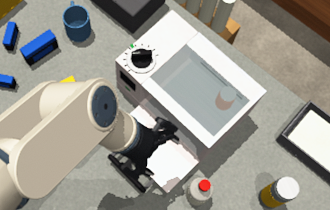

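The side view shows the door level, its panel pale at about (170,165), and the bottles standing. I'm working out the shift to the cartridge.

```bash
cat >> h.py <<'E'
def rel(pos,xdir_deg,fwd=0,lean=0):
    """tool pose: vertical-down with tool x at azimuth, then pitched fwd (towards -x tool) and leaned; prints jog shift"""
    s,R=st();a=np.radians(xdir_deg);x=np.array([np.cos(a),np.sin(a),0]);z=np.array([0,0,-1.]);T=np.c_[x,np.cross(z,x),z]
    T=T@Ro.from_rotvec([0,np.radians(-fwd),0]).as_matrix()
    T=Ro.from_rotvec(np.radians(lean)*x).as_matrix()@T
    print("shift cm",(R.T@(np.array(pos)-s["position"])*100).round(1),"rot",np.degrees(Ro.from_matrix(R.T@T).as_rotvec()).round(1),"tool z",T[:,2].round(3))
    return T
E
python3 -c "
from h import *
rel((.521,.449,.35),170.3)"
```

```text
shift cm [ 45.4   6.3 -12.1] rot [ -2.   34.8 -81.1] tool z [ 0.  0. -1.]
```

```bash
python3 -m jog '[[45.4,6.3,-12.1,-2,34.8,-81.1,8.5],[45.4,6.3,-12.1,-2,34.8,-81.1,8.5],[45.4,6.3,-12.1,-2,34.8,-81.1,8.5],[45.4,6.3,-12.1,-2,34.8,-81.1,8.5],[45.4,6.3,-12.1,-2,34.8,-81.1,8.5],[45.4,6.3,-12.1,-2,34.8,-81.1,8.5],[45.4,6.3,-12.1,-2,34.8,-81.1,8.5],[45.4,6.3,-12.1,-2,34.8,-81.1,8.5],[45.4,6.3,-12.1,-2,34.8,-81.1,8.5],[45.4,6.3,-12.1,-2,34.8,-81.1,8.5],[45.4,6.3,-12.1,-2,34.8,-81.1,8.5],[45.4,6.3,-12.1,-2,34.8,-81.1,8.5],[45.4,6.3,-12.1,-2,34.8,-81.1,8.5]]'
python3 - <<'E'
from h import *
s,R=st();print(s["q"],s["position"]);print(R)
im=robot.capture("wrist");cv2.imwrite("pics/w2.png",im[:,:,::-1]);C=cam("wrist",s)
for c in blobs(mask(im,[105,120,40],[125,255,255]),200)[:4]:
    r=cv2.minAreaRect(c);B=np.array([ray(C,p,0.07) for p in cv2.boxPoints(r)])
    print(np.round(r[0]),cv2.contourArea(c),B.mean(0)[:2],np.linalg.norm(B[1]-B[0]),np.linalg.norm(B[2]-B[1]),np.degrees(np.arctan2(*(B[1]-B[0])[1::-1])))
E
```

```text
clock: 8.38
position: [0.5217, 0.449, 0.3506]
eef_rot: [0.001, 0.085, 0.996, 0.0]
force: [-0.5, -0.1, -0.1]
finger_gap: 0.0851
grasp_force: 0.0
[ 0.7089  0.4988  1.5349 -0.002   1.1058 -0.6911] [0.5217 0.449  0.3506]
[[-0.9856  0.1691  0.0028]
 [ 0.1691  0.9856  0.0001]
 [-0.0028  0.0006 -1.    ]]
[289. 236.] 5062.0 [0.5487 0.4491] 0.031965577318559556 0.1106431627873269 80.25669684748478
[273.  46.] 3818.0 [0.4067 0.4606] 0.07006239486817055 0.02491414259538433 121.04994429228762
[397. 179.] 2700.5 [0.5149 0.5392] 0.02365224181645352 0.0722790609896557 121.18147846128105
```

View pics/w2.png

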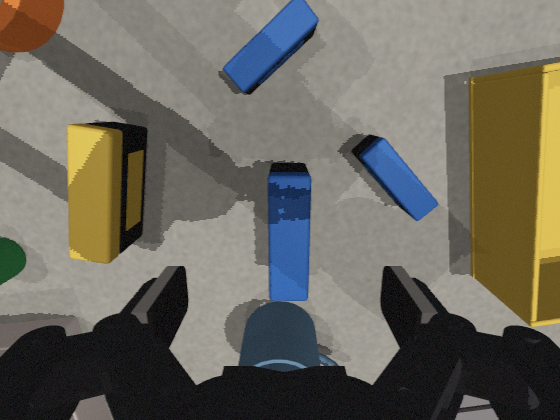

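The wrist view confirms the long blue block at (289,236): centre (.549,.449), 110 x 32 mm, long axis at -9.7°. The two small ones are clear of the gripper. I'm grasping.

```bash
python3 -m jog '[[0.4,0.4,6,0,0,0,8.5],[0.4,0.4,12,0,0,0,8.5],[0.4,0.4,15,0,0,0,8.5],[0.4,0.4,15,0,0,0,8.5],[0.4,0.4,15,0,0,0,0],[0.4,0.4,15,0,0,0,0],[0.4,0.4,15,0,0,0,0],[0.4,0.4,15,0,0,0,0],[0.4,0.4,15,0,0,0,0],[0.4,0.4,13,0,0,0,0],[0.4,0.4,7,0,0,0,0],[0.4,0.4,0,0,0,0,0],[0.4,0.4,-1,0,0,0,0]]'
python3 - <<'E'
from h import *
s,R=st();print(s["q"],s["position"])
rel((.42,.036,.36),176.8)
rel((.42,.036,.264),176.8)
rel((.5643,.0277,.264),176.8)
E
```

```text
clock: 10.05
position: [0.5191, 0.4545, 0.3666]
eef_rot: [0.004, 0.085, 0.996, 0.003]
force: [-0.1, -0.0, -2.8]
finger_gap: 0.0333
grasp_force: 60.7
[ 0.7174  0.4841  1.5208 -0.002   1.1267 -0.683 ] [0.5191 0.4545 0.3666]
shift cm [  2.7 -42.9   0.4] rot [ 0.4  0.5 -6.5] tool z [ 0.  0. -1.]
shift cm [  2.8 -43.    9.9] rot [ 0.4  0.5 -6.5] tool z [ 0.  0. -1.]
shift cm [-11.6 -41.4  10.1] rot [ 0.4  0.5 -6.5] tool z [ 0.  0. -1.]
```

```bash
python3 -m jog '[[2.7,-5,0.4,0.4,0.5,0,0],[2.7,-10,0.4,0.4,0.5,-2,0],[2.7,-16,0.4,0.4,0.5,-4,0],[2.7,-22,0.4,0.4,0.5,-6.5,0],[2.7,-28,0.4,0.4,0.5,-6.5,0],[2.7,-34,0.4,0.4,0.5,-6.5,0],[2.7,-39,0.4,0.4,0.5,-6.5,0],[2.7,-43,0.4,0.4,0.5,-6.5,0],[2.8,-43,5,0.4,0.5,-6.5,0],[2.8,-43,9.9,0.4,0.5,-6.5,0],[2.8,-43,9.9,0.4,0.5,-6.5,0]]'
python3 - <<'E'
from h import *
s,R=st();print(s["q"],s["position"]);print(R)
im=robot.capture("wrist");cv2.imwrite("pics/w3.png",im[:,:,::-1]);C=cam("wrist",s)
for p in [(.5643-.006+.0, .14,.05)]: pass
t=np.array([.724,.0188]);a=np.radians(-3.18);Rc=np.array([[np.cos(a),-np.sin(a)],[np.sin(a),np.cos(a)]])
print("panel corners px",[proj(C,[*(Rc@[x,y]+t),.05]).round() for x,y in [(-.24,.068),(-.24,-.168)]],"bar ends",[proj(C,[*(Rc@[-.28,y]+t),.044]).round() for y in (.01,-.11)])
m=mask(im,[105,120,40],[125,255,255])
for c in blobs(m,200)[:3]:
    r=cv2.minAreaRect(c);B=np.array([ray(C,p,s["position"][2]-.13) for p in cv2.boxPoints(r)]);print(r[0],cv2.contourArea(c),B.mean(0),np.linalg.norm(B[1]-B[0]),np.linalg.norm(B[2]-B[1]))
E
```

```text
clock: 11.42
position: [0.4164, 0.0344, 0.2586]
eef_rot: [-0.007, 0.028, 1.0, -0.004]
force: [-0.5, -0.5, -3.1]
finger_gap: 0.0335
grasp_force: 61.1
[ 0.0812  0.2596  2.1798 -0.0084  0.7173 -1.4269] [0.4164 0.0344 0.2586]
[[-0.9983  0.0563 -0.0146]
 [ 0.0564  0.9984 -0.0067]
 [ 0.0142 -0.0075 -0.9999]]
panel corners px [array([395., 349.]), array([ 25., 347.])] bar ends [array([304., 287.]), array([112., 286.])]
(283.6021423339844, 308.6070251464844) 11043.5 [0.4078 0.034  0.1286] 0.04872279775531882 0.031436889263404655
```

View pics/w3.png

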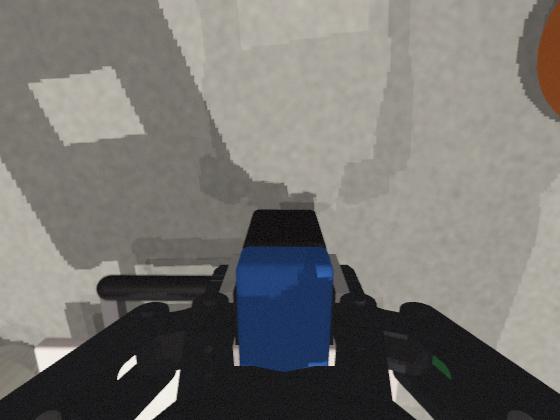

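The wrist view shows the bar at (105,287) against a predicted (112,286), so the door is down. The cartridge is held straight, with its rear top edge at row 247. I'm moving over the door and lowering.

```bash
python3 -c "
from h import *
rel((.558,.028,.263),176.8);rel((.558,.028,.252),176.8)"
```

```text
shift cm [-14.    0.1  -0.4] rot [-0.4 -0.6 -0. ] tool z [ 0.  0. -1.]
shift cm [-14.1   0.1   0.7] rot [-0.4 -0.6 -0. ] tool z [ 0.  0. -1.]
```

```bash
python3 -m jog '[[-5,0.1,0,0,0,0,0],[-10,0.1,0,0,0,0,0],[-13.8,0.1,0,0,0,0,0],[-13.8,0.1,0,0,0,0,0],[-13.8,0.1,0.4,0,0,0,0],[-13.8,0.1,0.7,0,0,0,0],[-13.8,0.1,0.7,0,0,0,0]]'; python3 -c "
from h import *
s,R=st();print(s['position'],s['q']);print(R)"
```

```text
clock: 12.35
position: [0.5555, 0.0281, 0.2531]
eef_rot: [-0.004, 0.028, 1.0, -0.003]
force: [-0.1, 0.2, -2.1]
finger_gap: 0.0335
grasp_force: 61.3
[0.5555 0.0281 0.2531] [ 0.0495  0.4411  1.8974 -0.0078  0.811  -1.46  ]
[[-0.9984  0.0558 -0.0076]
 [ 0.0559  0.9984 -0.0061]
 [ 0.0073 -0.0065 -1.    ]]
```

```bash
python3 -m jog '[[0,0,0.2,0,0,0,0],[0,0,0.4,0,0,0,0],[0,0,0.4,0,0,0,0]]'
cat > ik.py <<'E'
from h import *
from scipy.optimize import brentq
D=[([1.2616,.3537,1.6342],[.1887,.5956,.4039],[0,0,-1]),([-.0377,.2633,1.6898],[.5842,-.0205,.4345],[-.0007,.0002,-1]),
([.1474,.0004,2.1091],[.4421,-.0137,.4147],[.3075,-.4316,-.848]),([.7089,.4988,1.5349],[.5217,.449,.3506],[.0028,.0001,-1]),
([.0812,.2596,2.1798],[.4164,.0344,.2586],[-.0146,-.0067,-.9999]),([.0495,.4411,1.8974],[.5555,.0281,.2531],[-.0076,-.0061,-1])]
A=[];b=[]
for q,p,z in D:
    u=np.array([np.cos(q[0]),np.sin(q[0])]);g=q[1]+q[2];p=np.array(p);z=np.array(z)
    A.append([1,np.sin(q[1]),np.sin(g),np.cos(g),0,z[:2]@u]);b.append(p[:2]@u)
    A.append([0,np.cos(q[1]),np.cos(g),-np.sin(g),1,z[2]]);b.append(p[2])
    A.append([0,0,0,0,0,z[0]*-u[1]+z[1]*u[0]]);b.append(p[0]*-u[1]+p[1]*u[0])
A=np.array(A);b=np.array(b);M=np.linalg.lstsq(A,b,rcond=1e-6)[0]
def ik(p,z):
    a1,L1,L2,a2,h,d6=M;w=np.array(p)-d6*np.array(z);q1=np.arctan2(w[1],w[0]);r=np.hypot(w[0],w[1])-a1;zz=w[2]-h
    Le=np.hypot(L2,a2);off=np.arctan2(a2,L2);d=np.hypot(r,zz)
    e=np.arccos((d*d-L1*L1-Le*Le)/(2*L1*Le));q2=np.arctan2(r,zz)-np.arctan2(Le*np.sin(e),L1+Le*np.cos(e));q3=e-off;g=q2+q3
    u=np.array([np.cos(q1),np.sin(q1),0]);k=np.array([0,0,1.]);f=np.sin(g)*u+np.cos(g)*k;dn=np.cos(g)*u-np.sin(g)*k;l=np.array([-u[1],u[0],0])
    q5=np.arccos(f@z);q4=np.arctan2(z@l,z@dn);return np.array([q1,q2,q3,q4,q5])
if __name__=="__main__":
    print(M,"res",np.abs(A@M-b).max());print(ik(D[2][1],D[2][2]))
    t=np.array([.724,.0188]);a=np.radians(-3.18);Rc=np.array([[np.cos(a),-np.sin(a)],[np.sin(a),np.cos(a)]])
    for f,l in [(28,0),(28,-15),(28,-25),(40,0),(40,-20),(55,0)]:
        for cx in (-.235,-.105):
            T=rel((0,0,0),176.8,f,l) if 0 else None
            x=np.array([np.cos(np.radians(176.8)),np.sin(np.radians(176.8)),0]);z0=np.array([0,0,-1.]);TT=np.c_[x,np.cross(z0,x),z0]@Ro.from_rotvec([0,np.radians(-f),0]).as_matrix();TT=Ro.from_rotvec(np.radians(l)*x).as_matrix()@TT
            tip=np.array([*(Rc@[cx,0]+t),.068]);p=tip-.173*TT[:,2];print(f,l,cx,p.round(3),TT[:,2].round(2),ik(p,TT[:,2]).round(2))
E
python3 ik.py
```

```text
clock: 12.72
position: [0.5557, 0.0279, 0.2518]
eef_rot: [-0.004, 0.028, 1.0, -0.003]
force: [-15.2, -1.6, 32.6]
finger_gap: 0.0332
grasp_force: 65.3
[0.0003 0.5669 0.4945 0.0585 0.2927 0.1667] res 0.001532298950797633
[ 0.1479  0.0003  2.1083 -0.6627  0.8751]
28 0 -0.235 [0.408 0.036 0.221] [ 0.47 -0.03 -0.88] [ 0.12  0.29  2.38 -1.76  0.08]
28 0 -0.105 [0.538 0.029 0.221] [ 0.47 -0.03 -0.88] [ 0.07  0.42  2.12 -0.5   0.13]
28 -15 -0.235 [ 0.406 -0.003  0.216] [ 0.48  0.2  -0.85] [-0.11  0.31  2.4   1.8   0.26]
28 -15 -0.105 [ 0.536 -0.01   0.216] [ 0.48  0.2  -0.85] [-0.1   0.44  2.13  1.29  0.26]
28 -25 -0.235 [ 0.405 -0.028  0.206] [ 0.49  0.35 -0.8 ] [-0.26  0.37  2.39  1.7   0.48]
28 -25 -0.105 [ 0.534 -0.035  0.206] [ 0.49  0.35 -0.8 ] [-0.2   0.48  2.13  1.45  0.46]
40 0 -0.235 [0.378 0.038 0.201] [ 0.64 -0.04 -0.77] [ 0.16  0.37  2.51 -2.82  0.45]
40 0 -0.105 [0.508 0.031 0.201] [ 0.64 -0.04 -0.77] [ 0.09  0.46  2.26 -2.79  0.28]
40 -20 -0.235 [ 0.376 -0.007  0.193] [ 0.66  0.23 -0.72] [-0.17  0.43  2.53  2.52  0.61]
40 -20 -0.105 [ 0.506 -0.014  0.193] [ 0.66  0.23 -0.72] [-0.13  0.49  2.26  2.35  0.45]
55 0 -0.235 [0.348 0.04  0.167] [ 0.82 -0.05 -0.57] [ 0.22  0.65  2.63 -2.89  1.09]
55 0 -0.105 [0.478 0.033 0.167] [ 0.82 -0.05 -0.57] [ 0.12  0.6   2.38 -2.94  0.8 ]
```

The kinematic model fits to 1.5 mm. I'm releasing, lifting, and working out the tilted pushing pose (leaned left so q4 and q6 stay in range).

```bash
python3 -m jog '[[0,0,-0.2,0,0,0,5.5],[0,0,-0.2,0,0,0,5.5],[0,0,-0.2,0,0,0,5.5],[0,0,-3,0,0,0,5.5],[0,0,-8,0,0,0,5.5],[0,0,-13,0,0,0,5.5],[7,0,-13,0,0,0,5.5],[7,0,-13,0,0,0,5.5]]'
cat >> ik.py <<'E'
t=np.array([.724,.0188]);a=np.radians(-3.18);Rc=np.array([[np.cos(a),-np.sin(a)],[np.sin(a),np.cos(a)]])
def W(x,y,z): return np.array([*(Rc@[x,y]+t),z])
def pose(f,l):
    fw=np.array([np.cos(a),np.sin(a),0]);lf=np.array([-np.sin(a),np.cos(a),0]);T=np.c_[lf,fw,[0,0,-1.]]
    T=T@Ro.from_rotvec([np.radians(-f),0,0]).as_matrix();return Ro.from_rotvec(np.radians(l)*fw).as_matrix()@T
def relT(p,T):
    s,R=st();print("shift cm",(R.T@(np.array(p)-s["position"])*100).round(1),"rot",np.degrees(Ro.from_matrix(R.T@T).as_rotvec()).round(1),"TCP",np.round(p,3),"z",T[:,2].round(2),"ik",ik(p,T[:,2]).round(2))
E
python3 - <<'E'
from ik import *
s,R=st();print(s["position"],s["q"])
T=pose(35,22);
for x,z in [(-.24,.16),(-.24,.068),(-.102,.068)]: relT(W(x,0,z)-.173*T[:,2],T)
im=robot.capture("top");C=cam("top")
for c in blobs(mask(im,[105,120,40],[125,255,255]),60)[:8]:
    B=np.array([ray(C,p,0.12) for p in c[:,0]]);print(cv2.boundingRect(c),B.min(0),B.max(0))
E
```

```text
clock: 13.72
position: [0.4839, 0.0327, 0.3791]
eef_rot: [-0.005, 0.028, 1.0, -0.003]
force: [0.2, -1.3, -0.5]
finger_gap: 0.0551
grasp_force: 0.0
[0.4839 0.0327 0.3791] [ 0.0663  0.1663  1.9485 -0.0064  1.0368 -1.4454]
shift cm [ 9.8 -5.3  8.9] rot [-45.2 -10.6  92.4] TCP [ 0.382 -0.015  0.291] z [ 0.59  0.27 -0.76] ik [-0.21  0.1   2.43  1.55  0.4 ]
shift cm [ 9.7 -5.2 18.1] rot [-45.2 -10.6  92.4] TCP [ 0.382 -0.015  0.199] z [ 0.59  0.27 -0.76] ik [-0.21  0.39  2.48  2.21  0.51]
shift cm [-4.1 -5.2 18. ] rot [-45.2 -10.6  92.4] TCP [ 0.52  -0.023  0.199] z [ 0.59  0.27 -0.76] ik [-0.16  0.48  2.21  1.95  0.41]
(491, 208, 69, 61) [ 0.4098 -0.7859  0.12  ] [ 0.5843 -0.5838  0.12  ]
(0, 151, 9, 110) [0.4225 0.8153 0.12  ] [0.7379 0.8429 0.12  ]
(98, 217, 20, 24) [0.4812 0.491  0.12  ] [0.547  0.5476 0.12  ]
(123, 259, 26, 19) [0.3774 0.3994 0.12  ] [0.4281 0.4688 0.12  ]
(276, 192, 12, 9) [0.6007 0.0071 0.12  ] [0.6242 0.039  0.12  ]
```

```bash
python3 -m jog '[[9.8,-5.3,8.9,-45.2,-10.6,92.4,0],[9.8,-5.3,8.9,-45.2,-10.6,92.4,0],[9.8,-5.3,8.9,-45.2,-10.6,92.4,0],[9.8,-5.3,8.9,-45.2,-10.6,92.4,0],[9.8,-5.3,8.9,-45.2,-10.6,92.4,0],[9.8,-5.3,8.9,-45.2,-10.6,92.4,0],[9.8,-5.3,8.9,-45.2,-10.6,92.4,0],[9.8,-5.3,8.9,-45.2,-10.6,92.4,0],[9.8,-5.3,8.9,-45.2,-10.6,92.4,0],[9.8,-5.3,8.9,-45.2,-10.6,92.4,0],[9.8,-5.3,8.9,-45.2,-10.6,92.4,0],[9.8,-5.3,8.9,-45.2,-10.6,92.4,0],[9.8,-5.3,8.9,-45.2,-10.6,92.4,0]]'
python3 - <<'E'
from ik import *
s,R=st();print(s["position"],s["q"]);print(R)
T=pose(35,22);
for x,z in [(-.24,.068),(-.102,.068)]: relT(W(x,0,z)-.173*T[:,2],T)
im=robot.capture("top");C=cam("top");cv2.imwrite("pics/t2.png",cv2.resize(im[90:310,170:430,::-1],None,fx=2.5,fy=2.5,interpolation=cv2.INTER_CUBIC))
E
```

```text
clock: 15.4
position: [0.3862, -0.0154, 0.2915]
eef_rot: [0.09, 0.719, 0.602, 0.336]
force: [0.3, -0.7, -0.9]
finger_gap: -0.0
grasp_force: 0.0
[ 0.3862 -0.0154  0.2915] [-0.2184  0.1033  2.431   1.5539  0.408  -1.4664]
[[ 0.0495  0.8044  0.592 ]
 [ 0.9258 -0.2593  0.275 ]
 [ 0.3747  0.5345 -0.7576]]
shift cm [-3.5 -5.2  6.8] rot [ 0.2 -0.1  0.1] TCP [ 0.382 -0.015  0.199] z [ 0.59  0.27 -0.76] ik [-0.21  0.39  2.48  2.21  0.51]
shift cm [-3.5  6.  14.7] rot [ 0.2 -0.1  0.1] TCP [ 0.52  -0.023  0.199] z [ 0.59  0.27 -0.76] ik [-0.16  0.48  2.21  1.95  0.41]
```

View pics/t2.png

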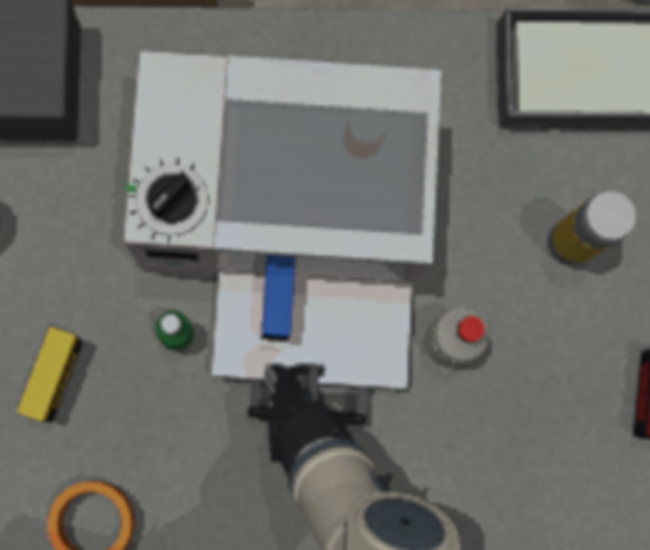

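The top view shows the cartridge upright and straight on the level door, its rear edge at crop (277,338). The closed fingers are behind it at (290,380), and everything else is standing. I'm pushing it in.

```bash
python3 -c "
from ik import *
im=cv2.imread('pics/t2.png');C=cam('top')
for p in [(264,335),(291,338),(279,337)]:print((Rc.T@(ray(C,(p[0]/2.5+170,p[1]/2.5+90),.12)[:2]-t)))"
python3 -m jog '[[-3.5,-5.2,6.8,0,0,0,0],[-3.5,-5.2,6.8,0,0,0,0],[-3.5,-4.2,7.5,0,0,0,0],[-3.5,-3.1,8.3,0,0,0,0],[-3.5,-2,9,0,0,0,0],[-3.5,-0.9,9.8,0,0,0,0],[-3.5,0.2,10.6,0,0,0,0],[-3.5,0.2,10.6,0,0,0,0]]'
python3 - <<'E'
from ik import *
s,R=st();print(s["position"],s["q"]);tip=s["position"]+.173*R[:,2];print("tip cab",Rc.T@(tip[:2]-t),tip[2])
T=pose(35,22);relT(W(-.102,0,.068)-.173*T[:,2],T);relT(W(-.098,0,.068)-.173*T[:,2],T)
E
```

```text
[-0.1941  0.0101]
[-0.1956 -0.0211]
[-0.1953 -0.0073]
clock: 16.45
position: [0.4499, -0.0192, 0.1999]
eef_rot: [0.091, 0.719, 0.601, 0.337]
force: [0.3, -1.0, -0.5]
finger_gap: 0.0
grasp_force: 0.0
[ 0.4499 -0.0192  0.1999] [-0.1901  0.4274  2.353   2.1132  0.4624 -2.0506]
tip cab [-0.1715  0.0001] 0.06916337172222592
shift cm [-0.   5.7  4.1] rot [ 0.3 -0.1  0.1] TCP [ 0.52  -0.023  0.199] z [ 0.59  0.27 -0.76] ik [-0.16  0.48  2.21  1.95  0.41]
shift cm [-0.   6.   4.3] rot [ 0.3 -0.1  0.1] TCP [ 0.524 -0.023  0.199] z [ 0.59  0.27 -0.76] ik [-0.16  0.48  2.2   1.95  0.4 ]
```

```bash
python3 -m jog '[[0,-0.8,-0.6,0,0,0,0],[-0.6,-0.8,-0.4,0,0,0,0],[-0.6,0.3,0.5,0,0,0,0],[-0.6,1.4,1.3,0,0,0,0],[-0.6,2.5,2.1,0,0,0,0],[-0.6,3.6,2.9,0,0,0,0],[-0.6,4.5,3.6,0,0,0,0],[-0.6,4.5,3.6,0,0,0,0]]'
python3 - <<'E'
from ik import *
s,R=st();tip=s["position"]+.173*R[:,2];print("tip cab",Rc.T@(tip[:2]-t),tip[2])
im=robot.capture("top");C=cam("top")
im2=robot.capture("side");S=cam("side")
a_=cv2.resize(im[100:240,200:380,::-1],None,fx=2.2,fy=2.2,interpolation=cv2.INTER_CUBIC);b_=cv2.resize(im2[110:250,240:420,::-1],None,fx=2.2,fy=2.2,interpolation=cv2.INTER_CUBIC)
cv2.imwrite("pics/t3.png",np.hstack([a_,b_]))
E
```

```text
clock: 17.45
position: [0.5068, -0.0265, 0.1939]
eef_rot: [0.091, 0.719, 0.601, 0.337]
force: [-0.4, -0.6, 0.4]
finger_gap: 0.0001
grasp_force: 0.0
tip cab [-0.1145 -0.0041] 0.06297671360780924
```

View pics/t3.png

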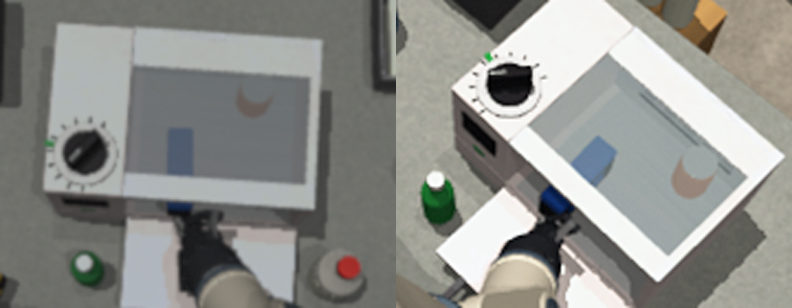

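The cartridge is upright and mostly inside, its front end under the window at left crop (180,128) and its rear near (180,208). The can is unmoved at (252,98).

Run:
```python
from ik import *
C=cam('top')
for p,z in [((168,128),.118),((192,128),.118),((180,208),.118)]:print((Rc.T@(ray(C,(p[0]/2.2+200,p[1]/2.2+100),z)[:2]-t)))
T=pose(35,22);relT(W(-.092,-.004,.066)-.173*T[:,2],T)
```

```text
[0.0002 0.0199]
[ 0.0023 -0.012 ]
[-0.1069 -0.0026]
shift cm [0.2 2.2 1.1] rot [ 0.2 -0.1 -0. ] TCP [ 0.53  -0.028  0.197] z [ 0.59  0.27 -0.76] ik [-0.17  0.49  2.18  1.93  0.41]
```

```bash
python3 -m jog '[[0.2,0.7,0.4,0,0,0,0],[0.2,1.4,0.7,0,0,0,0],[0.2,1.9,1,0,0,0,0],[0.2,1.9,1,0,0,0,0],[0.2,0,-0.4,0,0,0,0],[0.2,-3,-2.5,0,0,0,0],[0.2,-5,-4,0,0,0,0],[3,-1,-9.7,0,0,0,0],[5.6,3,-15.4,0,0,0,0],[5.6,3,-15.4,0,0,0,0]]'
python3 - <<'E'
from ik import *
s,R=st();print(s["position"],s["q"])
im=robot.capture("top");C=cam("top");cv2.imwrite("pics/t4.png",im[:,:,::-1])
m=mask(im,[100,70,40],[125,255,255])
for c in blobs(m,40):
    x,y,w,h=cv2.boundingRect(c)
    if 230<x<330 and 100<y<220:
        B=np.array([ray(C,p,.118)[:2] for p in c[:,0]]);B=(B-t)@Rc;print((x,y,w,h),B.min(0),B.max(0))
T=pose(0,0)
relT(W(-.28,-.05,.30),T)
E
```

```text
clock: 18.8
position: [0.4434, -0.0218, 0.3142]
eef_rot: [0.085, 0.717, 0.602, 0.341]
force: [0.4, 0.3, 0.2]
finger_gap: 0.0002
grasp_force: 0.0
[ 0.4434 -0.0218  0.3142] [-0.2075  0.1344  2.3054  1.3519  0.4273 -1.2342]
(277, 153, 10, 26) [-0.0587 -0.0118] [0.0174 0.019 ]
shift cm [-0.1 -1.4  1.4] rot [ 34.8 -22.2  -6.5] TCP [ 0.442 -0.016  0.3  ] z [ 0.  0. -1.] ik [-0.04  0.21  2.11  0.    0.82]
```

```bash
python3 -m jog '[[-0.1,-1.4,1.4,34.8,-22.2,-6.5,3.4],[-0.1,-1.4,1.4,34.8,-22.2,-6.5,3.4],[-0.1,-1.4,1.4,34.8,-22.2,-6.5,3.4],[-0.1,-1.4,1.4,34.8,-22.2,-6.5,3.4],[-0.1,-1.4,1.4,34.8,-22.2,-6.5,3.4],[-0.1,-1.4,1.4,34.8,-22.2,-6.5,3.4],[-0.1,-1.4,1.4,34.8,-22.2,-6.5,3.4],[-0.1,-1.4,1.4,34.8,-22.2,-6.5,3.4]]'
python3 - <<'E'
from ik import *
s,R=st();print(s["position"],s["q"],s["finger_gap"]);print(R)
C=cam("wrist",s);im=robot.capture("wrist")
m=cv2.inRange(cv2.cvtColor(im,cv2.COLOR_RGB2GRAY),0,35);m[:, :150]=0
print("pred bar px",[proj(C,W(-.28,y,.044)).round() for y in (-.05,-.02,.01)])
for r in (120,150,180):
    k=np.where(m[r,200:380])[0]+200;print(r,k.min() if len(k) else None,k.max() if len(k) else None)
relT(W(-.28,-.05,.20),pose(0,0))
E
```

```text
clock: 19.85
position: [0.4402, -0.0149, 0.2944]
eef_rot: [-0.001, 0.726, 0.688, -0.0]
force: [0.7, -0.1, 0.3]
finger_gap: 0.0336
grasp_force: 0.0
[ 0.4402 -0.0149  0.2944] [-0.0377  0.2214  2.1145  0.0014  0.8074  0.0155] 0.033617011009036434
[[ 0.0541  0.9985 -0.0017]
 [ 0.9985 -0.0541  0.0011]
 [ 0.001  -0.0018 -1.    ]]
pred bar px [array([287., 222.]), array([287., 180.]), array([288., 134.])]
120 277 297
150 277 299
180 277 299
shift cm [-0.1  0.2  9.4] rot [-0.1 -0.   0.1] TCP [ 0.442 -0.016  0.2  ] z [ 0.  0. -1.] ik [-0.04  0.4   2.16  0.    0.57]
```

```bash
python3 -m jog '[[-0.1,0.2,5,0,0,0,3.4],[-0.1,0.2,9.6,0,0,0,3.4],[-0.1,0.2,9.6,0,0,0,3.4],[-0.1,0.2,9.6,0,0,0,0],[-0.1,0.2,9.6,0,0,0,0],[-0.1,0.2,9.6,0,0,0,0],[-0.1,0.2,9.6,0,0,0,0]]' && python3 -m jog '[[0,0,-2.1,0,0,0,0],[0,0.3,-3.7,0,0,0,0],[0,0.7,-5.4,0,0,0,0],[0,1.2,-7,0,0,0,0],[0,2,-8.5,0,0,0,0],[0,2.8,-10,0,0,0,0],[0,3.8,-11.4,0,0,0,0],[0,5,-12.6,0,0,0,0],[0,5,-12.6,0,0,0,0]]'
```

```text
clock: 20.78
position: [0.4424, -0.0162, 0.1998]
eef_rot: [-0.0, 0.726, 0.688, -0.0]
force: [-5.0, -0.9, 9.5]
finger_gap: 0.014
grasp_force: 60.0
clock: 21.9
position: [0.4883, -0.0188, 0.3249]
eef_rot: [-0.005, 0.726, 0.688, -0.006]
force: [-26.0, -1.4, 22.0]
finger_gap: 0.0135
grasp_force: 60.5
```

```bash
python3 -m jog '[[0,-0.1,-0.2,0,0,0,0],[0,1.1,-1.3,0,0,0,0],[0,2.5,-2.3,0,0,0,0],[0,4,-3.2,0,0,0,0],[0,5.6,-3.9,0,0,0,0],[0,7.2,-4.5,0,0,0,0],[0,8.9,-4.9,0,0,0,0],[0,8.9,-4.9,0,0,0,0]]'
```

```text
clock: 22.9
position: [0.5826, -0.0242, 0.3767]
eef_rot: [0.001, 0.726, 0.688, 0.0]
force: [-3.6, -5.4, 17.4]
finger_gap: 0.0137
grasp_force: 65.7
```

```bash
python3 -m jog '[[0,1.2,-0.3,0,0,0,0],[0,2.2,-0.4,0,0,0,0],[0,2.6,-0.4,0,0,0,0],[0,2.7,-0.4,0,0,0,0],[0,2.7,-0.4,0,0,0,0]]'; python3 -c "
from h import *
print(st()[0]['position'])"
```

```text
clock: 23.52
position: [0.6068, -0.0253, 0.379]
eef_rot: [-0.002, 0.726, 0.688, -0.002]
force: [-12.1, -1.8, 13.5]
finger_gap: 0.014
grasp_force: 65.4
[ 0.6068 -0.0253  0.379 ]
```

```bash
python3 -m jog '[[0,0.4,0,0,0,0,0],[0,0.5,0,0,0,0,0],[0,0.5,0,0,0,0,0],[0,0.2,0,0,0,0,3.4],[0,0.2,0,0,0,0,3.4],[0,0.2,-4,0,0,0,3.4],[0,0.2,-9,0,0,0,3.4],[0,-5,-9,0,0,0,3.4],[0,-11,-9,0,0,0,3.4],[0,-17,-9,0,0,0,3.4],[0,-17,-9,0,0,0,3.4]]'
python3 - <<'E'
from ik import *
s,R=st();print(s["position"],s["q"])
im=robot.capture("top");C=cam("top");cv2.imwrite("pics/t5.png",cv2.resize(im[100:230,210:360,::-1],None,fx=5,fy=4.6,interpolation=cv2.INTER_CUBIC))
print("shut bar px",[((proj(C,W(-.116,y,.22))-[210,100])*[5,4.6]).round() for y in (.01,-.05,-.11)],"ajar .05:",((proj(C,W(-.1245,-.05,.22))-[210,100])*[5,4.6]).round())
E
```

```text
clock: 24.9
position: [0.4357, -0.0156, 0.4679]
eef_rot: [-0.001, 0.726, 0.688, -0.001]
force: [2.2, -0.3, -0.1]
finger_gap: 0.034
grasp_force: 0.0
[ 0.4357 -0.0156  0.4679] [-0.0392 -0.0137  1.9353 -0.0003  1.2217  0.0146]
shut bar px [array([340., 419.]), array([452., 425.]), array([563., 432.])] ajar .05: [451. 440.]
```

View pics/t5.png

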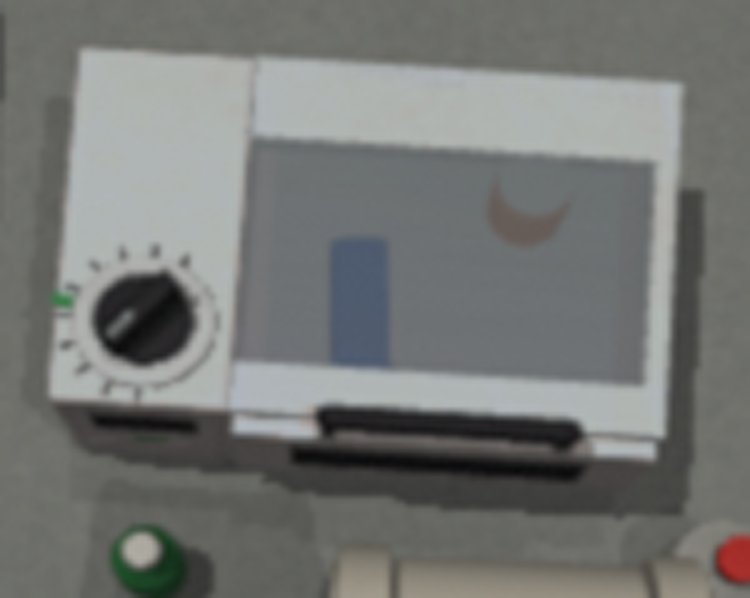

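The bar sits at (449,427) against a predicted shut position of (452,425), so the door is shut to about 0.01 rad. The cartridge is inside and the can is unmoved. I'll press the bar once from outside to make sure.

```bash
python3 -m jog '[[0,6,0,0,0,0,0],[0,11,4,0,0,0,0],[0,12,9,0,0,0,0],[0,12,9,0,0,0,0],[0,14,9,0,0,0,0],[0,15,9,0,0,0,0],[0,15.4,9,0,0,0,0],[0,15.6,9,0,0,0,0],[0,15.6,9,0,0,0,0]]';  python3 -c "
from ik import *
p=st()[0]['position'];print(p,Rc.T@(p[:2]-t))"
```

```text
clock: 26.08
position: [0.5887, -0.0239, 0.3788]
eef_rot: [-0.007, 0.726, 0.688, -0.007]
force: [-40.5, 1.2, 29.0]
finger_gap: 0.0001
grasp_force: 21.0
[ 0.5887 -0.0239  0.3788] [-0.1327 -0.0502]
```

40 N against the stop means the door is fully shut. Now I move over the dial.

```bash
python3 -m jog '[[0,-1.5,0,0,0,0,0],[0,-3,-3,0,0,0,4],[0,-3,-8,0,0,0,5],[0,-3,-8,0,0,0,6]]';  python3 -c "
from ik import *
s,R=st();p=s['position'];print(p,Rc.T@(p[:2]-t));rel(W(-.06,.12,.455),128)"
```

```text
clock: 26.58
position: [0.5657, -0.0227, 0.4635]
eef_rot: [0.003, 0.726, 0.688, 0.003]
force: [0.2, 0.5, -0.0]
finger_gap: 0.0547
grasp_force: 0.0
[ 0.5657 -0.0227  0.4635] [-0.1557 -0.0502]
shift cm [17.   9.6  0.9] rot [  0.5   0.2 -41.1] tool z [ 0.  0. -1.]
```

```bash
python3 -m jog '[[17,9.6,0.8,0.3,0,-41.1,7],[17,9.6,0.8,0.3,0,-41.1,7],[17,9.6,0.8,0.3,0,-41.1,7],[17,9.6,0.8,0.3,0,-41.1,7],[17,9.6,0.8,0.3,0,-41.1,7],[17,9.6,0.8,0.3,0,-41.1,7],[17,9.6,0.8,0.3,0,-41.1,7]]';  python3 - <<'E'
from ik import *
s,R=st();print(s["position"],s["q"]);print(R)
im=robot.capture("wrist");cv2.imwrite("pics/w4.png",im[:,:,::-1]);C=cam("wrist",s)
print("dial top",proj(C,W(-.06,.12,.24)),"pointer .85/1.8 at fin end",[proj(C,W(-.06-.026*np.cos(k),.12+.026*np.sin(k),.24)).round() for k in (.7,.85,1.0,1.8)])
g=blobs(mask(im,[50,100,40],[85,255,255]),30)
for c in g[:3]:
    p=c[:,0].mean(0);X=Rc.T@(ray(C,p,.19)[:2]-t);d=X-[-.06,.12];print("green",p,X,np.arctan2(d[1],-d[0]))
E
```

```text
clock: 27.45
position: [0.6693, 0.141, 0.4495]
eef_rot: [-0.003, 0.44, 0.898, -0.002]
force: [-0.2, -0.3, -0.6]
finger_gap: 0.0702
grasp_force: 0.0
[0.6693 0.141  0.4495] [ 0.2055  0.4121  1.4451 -0.0004  1.2912 -0.4548]
[[-0.6134  0.7897 -0.0065]
 [ 0.7897  0.6135 -0.0018]
 [ 0.0026 -0.0062 -1.    ]]
dial top [289.2273 244.3956] pointer .85/1.8 at fin end [array([282., 202.]), array([289., 201.]), array([296., 202.]), array([326., 219.])]
green [198.8773 101.7178] [-0.1576  0.1417] 0.21899083663911353
green [346.7872 178.8085] [-0.0484  0.1687] 1.8045629091274078
```

View pics/w4.png

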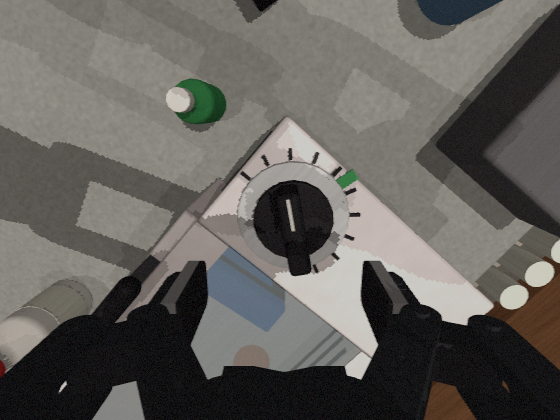

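The wrist view shows the fin from (288,185) to (301,272), the white pointer line from (288,203) to (294,231), and the green mark at (347,179).

Run:
```python
from ik import *
s,R=st();C=cam("wrist",s);im=cv2.imread("pics/w4.png")
for z in (.19,.208,.227,.24): print(z,proj(C,W(-.06,.12,z)).round(1))
g=cv2.cvtColor(im,cv2.COLOR_BGR2GRAY)
roi=g[190:245,280:302];ys,xs=np.where(roi>110);P=np.c_[xs+280,ys+190].astype(np.float32)
vx,vy,x0,y0=cv2.fitLine(P,cv2.DIST_L2,0,.01,.01).ravel();L=[ray(C,(x0+vx*k,y0+vy*k),.24)[:2] for k in (-15,15)]
if L[0][0]>L[1][0]: L=L[::-1]
print("n",len(P),P.min(0),P.max(0),"line mid cab",Rc.T@(ray(C,(x0,y0),.24)[:2]-t))
d=Rc.T@(L[0]-L[1]);print("dir cab",d,"theta",np.arctan2(d[1],-d[0]))
for p in [(288,185),(301,272),(294,219)]: print(p,[ (Rc.T@(ray(C,p,z)[:2]-t)).round(4) for z in (.208,.24)])
f=np.vectorize(lambda v:v)
print("fin dark width rows",[(r,np.where(g[r,240:345]<22)[0].min()+240 if (g[r,240:345]<22).any() else None,np.where(g[r,240:345]<22)[0].max()+240 if (g[r,240:345]<22).any() else None) for r in (190,240,260,270)])
```

```text
0.19 [288.4 218.3]
0.208 [288.6 226.4]
0.227 [288.9 236.5]
0.24 [289.1 244.4]
n 123 [286. 200.] [294. 230.] line mid cab [-0.0714  0.1338]
dir cab [-0.0138  0.0111] theta 0.676306394769143
(288, 185) [array([-0.0791,  0.1411]), array([-0.0837,  0.146 ])]
(301, 272) [array([-0.0312,  0.1003]), array([-0.043 ,  0.1114])]
(294, 219) [array([-0.0608,  0.1263]), array([-0.0681,  0.1335])]
fin dark width rows [(190, np.int64(268), np.int64(297)), (240, np.int64(262), np.int64(319)), (260, np.int64(288), np.int64(309)), (270, np.int64(290), np.int64(310))]
```

Run:
```python
from ik import *
s,R=st();C=cam("wrist",s)
print("corner FL seen (287,118):",Rc.T@(ray(C,(287,118),.19)[:2]-t))
im=robot.capture("wrist") if 0 else cv2.imread("pics/w4.png");g=cv2.cvtColor(im,cv2.COLOR_BGR2GRAY)
# black skirt disc: fit ellipse
m=(g<45).astype(np.uint8)*255;m[:150]=0;m[280:]=0;m[:,:235]=0;m[:,345:]=0
c=blobs(cv2.morphologyEx(m,cv2.MORPH_OPEN,np.ones((9,9))),500)[0];e=cv2.fitEllipse(cv2.convexHull(c));print("disc",e)
for z in (.195,.21): print(Rc.T@(ray(C,e[0],z)[:2]-t))
rel(W(-.062,.125,.42),90+np.degrees(np.radians(-3.18)+np.pi-.70)-90)
```

```text
corner FL seen (287,118): [-0.107   0.1721]
disc ((293.9843444824219, 225.7186279296875), (77.76780700683594, 95.6951675415039), 171.08058166503906)
[-0.0544  0.1196]
[-0.0581  0.1232]
shift cm [0.5 0.4 3. ] rot [-0.3 -0.2 -8.8] tool z [ 0.  0. -1.]
```

```bash
python3 -m jog '[[0,0.2,0,0,0,-9.5,5],[0,0.2,3,0,0,-9.5,5],[0,0.2,6.4,0,0,-9.5,5],[0,0.2,6.4,0,0,-9.5,5],[0,0.2,6.4,0,0,-9.5,0],[0,0.2,6.4,0,0,-9.5,0],[0,0.2,6.4,0,0,-9.5,0],[0,0.2,6.4,0,0,-9.5,0],[0,0.2,6.4,0,0,-9.5,0]]';  python3 -c "
from ik import *
s,R=st();print(s['position'],s['torque'],s['q']);d=Rc.T@R[:2,0];print('fin theta by gripper',np.arctan2(d[1],-d[0]))"
```

```text
clock: 28.62
position: [0.6722, 0.1442, 0.3875]
eef_rot: [-0.0, 0.362, 0.932, 0.001]
force: [7.1, 6.5, 0.4]
finger_gap: 0.0124
grasp_force: 61.6
[0.6722 0.1442 0.3875] [ 0.9114 -0.9327 -0.0555] [ 0.2088  0.4642  1.5038  0.0015  1.1734 -0.6209]
fin theta by gripper 0.686158969266434
```

```bash
python3 -m jog '[[0,0.2,0,0,0,8,0],[0,0.2,0,0,0,18,0],[0,0.2,0,0,0,28,0],[0,0.2,0,0,0,38,0],[0,0.2,0,0,0,48,0],[0,0.2,0,0,0,58,0],[0,0.2,0,0,0,63.8,0],[0,0.2,0,0,0,63.8,0],[0,0.2,0,0,0,63.8,0]]';  python3 -c "
from ik import *
s,R=st();print(s['position'],s['torque'],s['q']);d=Rc.T@R[:2,0];print('fin theta by gripper',np.arctan2(d[1],-d[0]))"
```

```text
clock: 29.75
position: [0.6726, 0.1448, 0.3875]
eef_rot: [-0.001, 0.8, 0.6, -0.002]
force: [-0.5, 0.8, 7.0]
finger_gap: 0.0129
grasp_force: 62.6
[0.6726 0.1448 0.3875] [ 0.3891  0.3933 -0.0501] [0.2098 0.466  1.5012 0.0004 1.1784 0.4928]
fin theta by gripper 1.7984354097323942
```

Gripped turn reads 1.798 rad. I'm releasing, lifting, backing off, and checking with the wrist and top cameras.

```bash
python3 -m jog '[[0,0,0,0,0,0,4],[0,0,0,0,0,0,5],[0,0,0,0,0,0,5],[0,0,-4,0,0,0,5],[0,0,-8,0,0,0,5],[0,0,-8,0,0,0,5]]';  python3 - <<'E'
from ik import *
s,R=st();C=cam("wrist",s);im=robot.capture("wrist")
a1=im[90:330,130:430,::-1];top=robot.capture("top")
cv2.imwrite("pics/fin.png",np.hstack([cv2.resize(a1,(400,320)),cv2.resize(top[100:240,200:375,::-1],(400,320),interpolation=cv2.INTER_CUBIC)]))
for p,z in [(0,.24)]: print(proj(C,W(-.06,.12,.24)),[proj(C,W(-.06-.026*np.cos(k),.12+.026*np.sin(k),.24)).round() for k in (1.7,1.8,1.9)])
g=cv2.cvtColor(im,cv2.COLOR_RGB2GRAY);x,y=proj(C,W(-.06-.012*np.cos(1.8),.12+.012*np.sin(1.8),.24)).astype(int)
roi=g[y-40:y+25,x-18:x+18];ys,xs=np.where(roi>110);P=np.c_[xs+x-18,ys+y-40].astype(np.float32)
n,lab,stt,cen=cv2.connectedComponentsWithStats((roi>110).astype(np.uint8));print(stt[1:],cen[1:]+[x-18,y-40])
E
```

```text
clock: 30.5
position: [0.6734, 0.1448, 0.4689]
eef_rot: [-0.0, 0.8, 0.6, -0.001]
force: [0.3, 0.1, 0.1]
finger_gap: 0.0498
grasp_force: 0.0
[282.1263 236.13  ] [array([278., 197.]), array([282., 197.]), array([286., 197.])]
[[ 0  0  5  2  8]
 [32  0  4  2  6]
 [16 15  4 29 99]] [[265.625  178.375 ]
 [297.8333 178.3333]
 [281.7576 205.9697]]
```

View pics/fin.png

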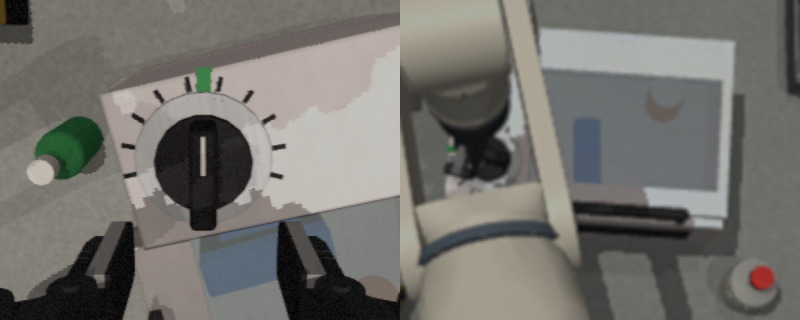

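The pointer line at (203,155) points straight at the green mark at (204,80). The door is shut, the cartridge and can are inside, and the gripper is clear of everything. I'm handing the job in.

```bash
python3 -c "
from cell import robot
print(robot.sign_off())"
```

```text
the job is handed in; nothing more can be done
None
```

The job is handed in at about 30 s: the blue cartridge stands upright inside the cabinet, the door was then pushed fully shut, and after that the dial was turned to the green mark; in the camera views checked, nothing else looked moved.

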